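Shut the draught shield and tare the balance

ROBOT

A 6-joint arm with a two-finger parallel gripper is mounted at the origin on a cart in front of the work surface, level with it; the furniture and walls round the work are solid. World frame = base frame: x ahead of the robot, y to its left, z up, the work surface at z = 0. Lengths are in m, angles in rad, forces in N, time in s.
With the tool pointing down it reaches from about 0.25 to 0.775 m from the base axis. Payload 4 kg.
Tool frame: the origin (TCP) lies at the centre of the arm's flange, where the gripper is bolted on; the fingertips stand 199 mm ahead of it and the grasp point (between the pads) lies 180 mm ahead of it (robot.tcp_to_tips is the distance from the TCP to the fingertips, in m); z points along the fingers, y is the line along which they close (so a half turn about z gives the same grasp; the last joint's range is limited). The gripper opens to 94 mm and grips with 3 to 60 N. Pads are 16 mm wide; open, the fingers measure 119 mm over their backs; the gripper's body (75 mm by 177 mm) begins 78 mm behind the grasp point.
Start: joints at [1.092, 0.087, 1.371, -0, 1.684, -0.103], TCP at [0.202, 0.512, 0.405] pointing down, gripper open.
Joint ranges: [-3.1, 3.1], [-0.76, 2.03], [0.27, 2.55], [-1.08, 4.22], [0.17, 2.65], [-2.57, 2.57]. Speed limits (rad/s): [2.79, 2.79, 3.14, 3.14, 3.14, 3.14].

INTERFACE

Orientations are given as [roll, pitch, yaw] about the fixed x, y, z axes, in that order (R = Rz(yaw) Ry(pitch) Rx(roll)).
In Python, from bench import telemetry, snapshot, ticket, robot gives the robot as it stands.
- The arm moves only by the tool apply_moves, never from a script. Its argument "moves" is a list that holds one entry, the list of rows, each a list of 5 numbers: the shift along the tool's x, y, z in units of 50 mm (1.0 is 50 mm), then the turn about the tool's z in units of 10 degrees (1.0 is 10 degrees), then the closure, from 0 (fully open) to 1 (shut). A call has 1 to 10 rows; each row is the pose to reach, as a shift and turn from the pose commanded when the call began, along the tool's axes at that moment; what a row does not reach only later rows make up. A row lasts 1/8 s, in which the tool goes at most 62.5 mm and 10.7 degrees, less where a joint would pass 70% of its speed; a pose out of reach is approached as far as the arm can. A call with a gripper value outside its range is refused whole. The fingers move at their own pace and stop on an object; the grip force is fixed at half the most. Time passes only in rows, so rows that repeat a pose let the fingers close. It gives the time, the measured TCP pose, the force, the opening and the grip force at its end, in the units of the state.
- telemetry.get_obs(): the state, without advancing time (a new reading comes with each control period).
- snapshot(name): name is "scene" or "top" or "wrist"; returns a dict with "image" (420x560x3 uint8, red, green, blue), "fovy" (degrees; the focal length in pixels is half the picture's height over the tangent of half this angle, whatever the lens; pixels are square), "cx", "cy" (the principal point, pixels), "R" (3x3) and "t" (3): a world point X has camera coordinates R X + t. Camera axes: x right, y down, z forward; pixel columns grow to the right and rows downward; lengths in m; the calibration is good to about 2 mm. A picture is of the moment at which its call begins. There is no depth.
- ticket.close_job(): hands the job in; it is judged then, once.
The state is a dict: "time": time; "joint_positions": joint angles; "qvel": joint speeds; "joint_torque": joint torques, N m; "tool_pos": TCP position; "ee_rot": TCP orientation; "wrist_force": force on the tool from outside, world axes, zero at the start; "wrist_torque": the same for the moment, N m; "width": finger opening in m; "finger_force": force on a finger pad.
Only numpy, scipy, OpenCV 4.12 (cv2) and the standard library are available. Lean on these libraries where they do the work, as an engineer would, in place of code of your own. Each camera call takes 0.05 s, during which the arm holds its last target. There are 200 camera calls.

TASK

The empty dish stands on the balance pan, ready to be tared. Push the open right-hand door and the open top door of the glass draught shield fully shut with the fingertips, without slamming them, then press the wide tare key all the way down and let it go. Only push and press: pinch nothing, do not press the round power key, and leave the dish and the things round the balance where they are.

Things in the scene. Friction and masses are not known exactly. Their poses are not given: they have to be found in the camera images.
- balance: Laboratory balance, fixed: white housing 300 mm deep (x), 210 wide (y), 58 high, with a framed glass draught shield at its rear. Origin: centre of its underside, on the bench top (z = 0); x points to its rear (away from the robot at yaw 0), y to its left, z up. In front of the shield a panel with display and keys slopes down to the front edge (0.19 rad).
- shield_top (a point): Centre of the top of the shield's frame, 182 mm above the bench. The shield is a glass box from x = -58 to +148 mm and y = -107 to +107 mm in the balance's frame; nothing of the balance but the top door (and its handle, to 206 mm) is higher.
- right_door (a joint): Right-hand (-y) sliding glass door of the shield: 0 = fully shut, grows in m as it slides to the rear (+x of the balance), stop at 0.13; starts 50 to 95 mm open. About 2 N friction; it stays where it is left and shuts against a hard stop.
- right_door_push (a point): Middle of the REAR face of the right door's black handle: push it to the front (-x of the balance). The handle is an upright block 14 mm thick (x), 30 mm out from the glass to the right, 44 mm high, its top 10 mm below the shield's top. The point is 16 mm out from the glass, 150 mm above the bench. Behind it is only flat glass. Axes parallel to the balance's.
- top_door (a joint): Sliding glass top door of the shield: 0 = fully shut, grows in m as it is slid to the rear (+x of the balance), stop at 0.13; about 1.5 N friction, stays where it is left, shuts against a hard stop. It starts 50 to 95 mm open.
- top_door_push (a point): Middle of the REAR face of the top door's black handle: push it to the front (-x of the balance). The handle is a bar 60 mm wide (y), 14 thick (x), 22 high on the flat glass, whose surface is 183 mm above the bench; the point is 195 mm above the bench, the bar's top 206. Axes parallel to the balance's.
- left_door (a joint): Left-hand (+y) sliding door, the mirror image of the right one. It is already shut (0) and stays shut.
- tare_key (a joint): Wide black tare key on the sloping panel, 50 mm wide (y) by 20 mm, at the right: 0 = up, 0.004 m = fully down, square to the panel (0.19 rad from vertical). A spring lifts it: 1.5 N at the start, 3.5 N fully down.
- tare_key_top (a point): Middle of the tare key's top face, 7 mm above the panel.
- power_key (a joint): Round black power key, 18 mm across, at the left of the panel, 117 mm left of the tare key; same spring and travel. Not to be pressed.
- weigh_dish: Shallow white round dish, 60 mm across, 15 mm high, loose on the pan. Origin: centre of its underside.
- vial: Small clear reagent bottle with white cap, 46 mm across, 71 mm high, loose on the bench to the right of the balance. Origin: centre of its underside.
- gauge: Black dial thickness gauge, 68 x 113 mm, 18 mm high, lying loose to the right of the balance's front. Origin: centre of its underside.
- strip_a: Foam test strip with wide ends, 35 x 124 mm, 13 mm high, lying loose to the left of the balance. Origin: centre of its underside.
- strip_b: Foam test strip with wide ends, 31 x 120 mm, 11 mm high, lying loose further to the left. Origin: centre of its underside.

How it is judged:
On the way, in this order (a step that is already met when the one before it is completed fails the run):
1. the right door and the top door are both fully shut (value of joint each of right_door, top_door below 0.003 m), for 0.1 s.
2. the tare key is pressed down (value of joint tare_key above 0.003 m), for 0.05 s.
At the end, for the whole second after the job is handed in: All three doors are within 3 mm of fully shut, the tare key has been pressed down at least 3 of its 4 mm after the doors were shut and is up again, and the dish stands where it was on the pan (within 8 mm) (all of step 1 and value of joint left_door below 0.003 m and value of joint each of tare_key, power_key below 0.001 m and distance of weigh_dish from where it was at the start of the episode below 0.008 m and linear speed of weigh_dish below 0.02 m/s); the robot touches nothing.
It fails at once if the tare key is pressed while a door is open (value of joint tare_key above 0.002 m and value of joint any of right_door, top_door, left_door above 0.005 m).
It fails at once if the power key is pressed (value of joint power_key above 0.002 m).
It fails at once if a door is slammed (shut faster than 0.4 m/s) (velocity of joint any of right_door, top_door below -0.4 m/s).
It fails at once if a door handle is pinched (pressed on its front and its rear face at once) (contact force between each of right_door_c0, right_door_c1 and the fingers above 1 N or contact force between each of top_door_c0, top_door_c1 and the fingers above 1 N).
It fails at once if the dish is shifted or lifted by more than 8 mm, or a thing beside the balance by more than 15 mm (distance of weigh_dish from where it was at the start of the episode above 0.008 m or distance of any of vial, gauge, strip_a, strip_b from where it was at the start of the episode above 0.015 m).
It also fails if it takes over 48 s, if anything falls off the work surface, if the arm or the gripper's body presses on something with over 40 N, if the wrist force passes 120 N, or if a joint passes its speed limit or range.

## Working session

There is one attempt and no reset: what is moved stays moved. The work goes in short steps, Python scripts to look and compute and a tool call to move; the robot and the scene stay as the last step left them, time stands still between calls to the robot, and variables do not carry over. Pictures are saved under pics/ and viewed, at most 10 in all, crops included, and the job is handed in when it is done.

Besides the shell and the picture viewer there is one more tool, called after "Emit:" as name(argument=value, ...) on one line, values as JSON. apply_moves: Moves the arm, as the interface text tells. Its arguments: {"type":"object","properties":{"moves":{"type":"array","items":{"type":"array","items":{"type":"array","items":{"type":"number"}}}}},"required":["moves"]}

```bash
mkdir -p pics; python3 - <<'E'
from bench import telemetry, snapshot
import cv2,pickle
o=telemetry.get_obs();print({k:o[k] for k in("time","tool_pos","ee_rot","joint_positions","width")})
d={}
for n in("scene","top"):
    s=snapshot(n);d[n]=s;cv2.imwrite(f"pics/{n}0.png",s["image"][:,:,::-1]);print(n,s["fovy"],s["cx"],s["cy"],s["R"],s["t"])
pickle.dump(d,open("s0.pkl","wb"))
E
```

```text
{'time': 0.0, 'tool_pos': array([0.20180648, 0.51150755, 0.4035206 ]), 'ee_rot': array([-3.13942672e+00, -2.09712462e-04,  2.76579410e+00]), 'joint_positions': array([ 1.09190138e+00,  8.79200328e-02,  1.37225863e+00, -1.43977219e-05,
        1.68359001e+00, -1.03098227e-01]), 'width': 0.09450793687321317}
scene 49.06188317193207 280.01610155844816 222.17117144295196 [[-0.82699913 -0.56210005  0.0107687 ]
 [-0.43240157  0.62370296 -0.65117087]
 [ 0.35930671 -0.54317415 -0.75885475]] [0.44779962 0.33299033 0.89824092]
top 43.146283830493175 288.3709762467758 199.5946269226233 [[-0.00368088 -0.99969511  0.02441589]
 [-0.99489868  0.00119958 -0.10087213]
 [ 0.10081208 -0.02466264 -0.99459976]] [-0.017969    0.56550889  1.47825523]
```

View pics/scene0.png

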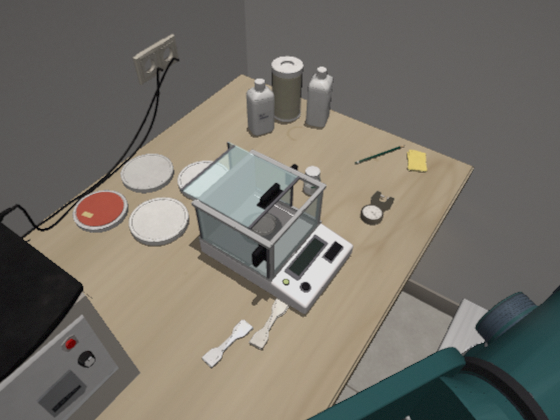

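View pics/top0.png

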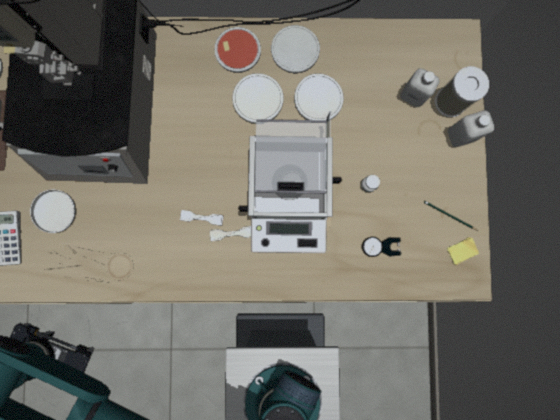

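```bash
python3 - <<'E'
import cv2,numpy as np
a=cv2.imread("pics/top0.png")[110:265,235:395];b=cv2.imread("pics/scene0.png")[140:310,180:360]
a=cv2.resize(a,None,fx=5,fy=5,interpolation=2)[:600*2]
cv2.imwrite("pics/a.png",cv2.resize(a,None,fx=.75,fy=.75));cv2.imwrite("pics/b.png",cv2.resize(b,None,fx=3.5,fy=3.5,interpolation=2))
E
```

```text
(no output)
```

View pics/a.png

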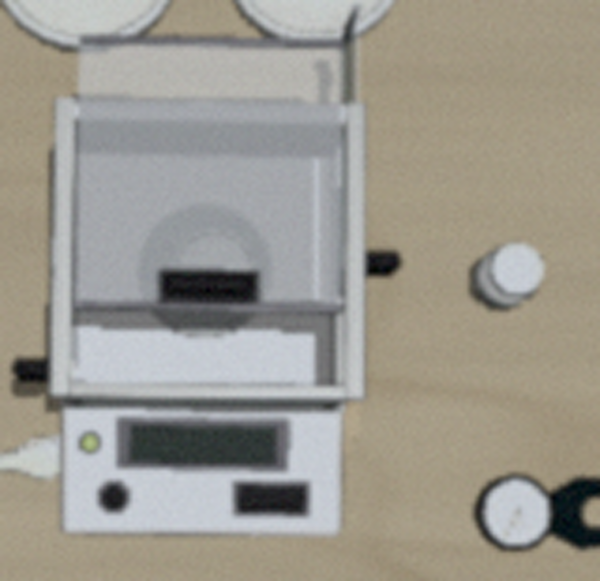

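View pics/b.png

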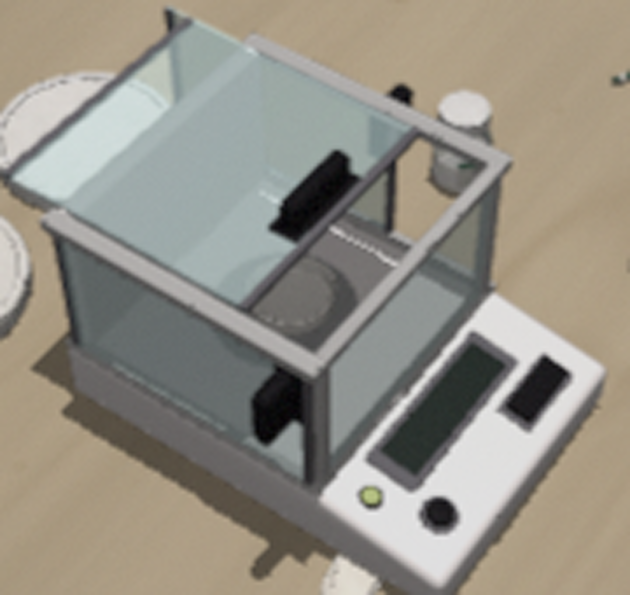

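```bash
cat > h.py <<'E'
import numpy as np,pickle
def ray(s,u,v,z):
    f=210/np.tan(np.radians(s["fovy"]/2));R=np.array(s["R"]);t=np.array(s["t"])
    c=-R.T@t;d=R.T@np.array([(u-s["cx"])/f,(v-s["cy"])/f,1]);return c+d*(z-c[2])/d[2]
E
python3 - <<'E'
from h import *
d=pickle.load(open("s0.pkl","rb"))
P=dict(FL=(50,398,.182),FR=(363,399,.182),RL=(57,98,.182),RR=(363,104,.182),frontL=(64,532,.04),frontR=(340,532,.04),topRL=(160,270,.206),topRR=(258,270,.206),rhR=(366,250,.172),rhOut=(400,263,.172),rhF=(366,277,.13),tare=(271,499,.051),power=(114,497,.051),lh=(14,370,.172),vial=(517,268,.071))
for k,(u,v,z) in P.items(): print(k,ray(d["top"],235+u/3.75,110+v/3.75,z).round(4))
Q=dict(FL=(318,376,.182),FR=(511,160,.182),RR=(252,38,.182),RL=(45,218,.182),topRLtop=(283,203,.206),topRRtop=(340,150,.206),tare=(538,386,.051),power=(440,512,.051),rh=(402,86,.172),vial=(465,110,.071))
for k,(u,v,z) in Q.items(): print("s",k,ray(d["scene"],180+u/3.5,140+v/3.5,z).round(4))
E
```

```text
FL [0.5079 0.0861 0.182 ]
FR [ 0.5068 -0.1259  0.182 ]
RL [0.7143 0.0821 0.182 ]
RR [ 0.7104 -0.1284  0.182 ]
frontL [0.4182 0.0826 0.04  ]
frontR [ 0.4174 -0.1227  0.04  ]
topRL [0.5919 0.0117 0.206 ]
topRR [ 0.5919 -0.0539  0.206 ]
rhR [ 0.6103 -0.1303  0.172 ]
rhOut [ 0.6013 -0.1537  0.172 ]
rhF [ 0.5971 -0.1347  0.13  ]
tare [ 0.4419 -0.0708  0.051 ]
power [0.4437 0.0453 0.051 ]
lh [0.5278 0.1112 0.172 ]
vial [ 0.6115 -0.2533  0.071 ]
s FL [0.5068 0.0863 0.182 ]
s FR [ 0.5049 -0.1219  0.182 ]
s RR [ 0.7066 -0.1225  0.182 ]
s RL [0.7108 0.0816 0.182 ]
s topRLtop [0.5865 0.0079 0.206 ]
s topRRtop [ 0.5841 -0.0478  0.206 ]
s tare [ 0.4414 -0.0711  0.051 ]
s power [0.4426 0.0479 0.051 ]
s rh [ 0.6038 -0.1496  0.172 ]
s vial [ 0.6087 -0.2497  0.071 ]
```

Emit:
apply_moves(moves=[[[-0.3, -0.2, -0.5, -0.3, 0.5], [-0.9, -0.7, -1.1, -0.7, 1], [-1.5, -1.1, -1.1, -1.0, 1], [-2.1, -1.6, -1.1, -1.4, 1], [-2.8, -2.1, -1.1, -1.8, 1], [-3.5, -2.6, -1.1, -2.15, 1], [-4.1, -3.1, -1.1, -2.15, 1], [-4.6, -3.5, -1.1, -2.15, 1], [-4.86, -3.7, -1.1, -2.15, 1], [-4.86, -3.7, -1.1, -2.15, 1]]])

```text
time: 1.35
tool_pos: [0.3604, 0.2496, 0.4592]
ee_rot: [-3.141, -0.001, 3.139]
wrist_force: [0.7, -0.6, 0.0]
width: 0.0007
finger_force: 0.0
```

Emit:
apply_moves(moves=[[[-0.3, -0.3, 0, 0, 1], [-0.9, -0.9, 0, 0, 1], [-1.6, -1.6, 0, 0, 1], [-2.3, -2.3, 0, 0, 1], [-3.0, -3.1, 0, 0, 1], [-3.7, -3.8, 0, 0, 1], [-4.4, -4.5, 0, 0, 1], [-5.0, -5.1, 0, 0, 1], [-5.3, -5.4, 0, 0, 1], [-5.3, -5.4, 0, 0, 1]]])

```text
time: 2.6
tool_pos: [0.6258, -0.0199, 0.4581]
ee_rot: [3.141, -0.002, 3.14]
wrist_force: [-0.4, 0.5, -0.1]
width: 0.0003
finger_force: 0.0
```

Emit:
apply_moves(moves=[[[0, 0, 0.3, 0, 1], [0, 0, 0.6, 0, 1], [0, 0, 0.9, 0, 1], [0, 0, 1.1, 0, 1], [0, 0, 1.25, 0, 1], [0, 0, 1.32, 0, 1], [0, 0, 1.32, 0, 1]]])

```text
time: 3.48
tool_pos: [0.6249, -0.0199, 0.3937]
ee_rot: [3.142, 0.0, 3.141]
wrist_force: [0.2, 0.3, 0.3]
width: 0.0007
finger_force: 0.0
```

```bash
python3 - <<'E'
from bench import telemetry, snapshot
import cv2
s=snapshot("scene")["image"][:,:,::-1];w=snapshot("top")["image"][:,:,::-1]
import numpy as np
cv2.imwrite("pics/c1.png",np.hstack([cv2.resize(s[130:310,170:350],(400,400)),cv2.resize(w[110:265,235:390],(400,400))]))
E
```

```text
(no output)
```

View pics/c1.png

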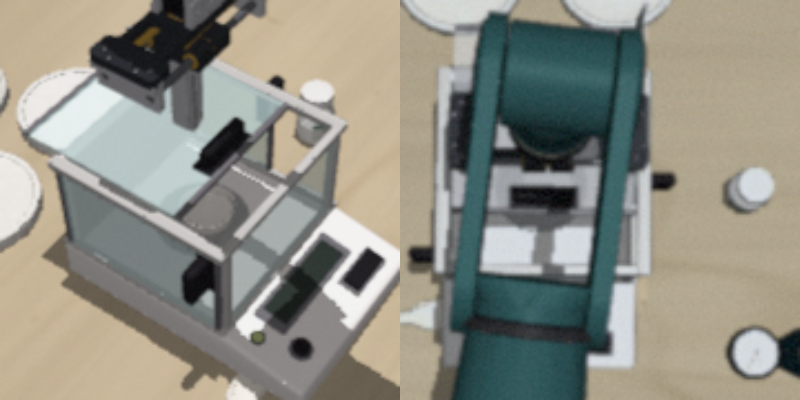

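The left half shows the closed fingers (about 187,100) standing just behind the top-door handle (220,145) and clear of the glass. In the right half, the handle is at (543,196), under the arm.

Emit:
apply_moves(moves=[[[0.14, 0, 0, 0, 1], [0.28, 0, 0, 0, 1], [0.42, 0, 0, 0, 1], [0.56, 0, 0, 0, 1], [0.7, 0, 0, 0, 1], [0.84, 0, 0, 0, 1], [0.98, 0, 0, 0, 1], [1.12, 0, 0, 0, 1], [1.26, 0, 0, 0, 1], [1.4, 0, 0, 0, 1]]])

```text
time: 4.82
tool_pos: [0.5544, -0.0197, 0.3938]
ee_rot: [3.141, 0.0, 3.141]
wrist_force: [1.9, 1.1, 0.0]
width: 0.0004
finger_force: 0.9
```

Emit:
apply_moves(moves=[[[0.08, 0, 0, 0, 1], [0.16, 0, 0, 0, 1], [0.2, 0, 0, 0, 1], [0.2, 0, 0, 0, 1]]])

```text
time: 5.32
tool_pos: [0.5477, -0.0198, 0.3939]
ee_rot: [3.141, 0.014, 3.141]
wrist_force: [16.2, 1.6, -6.1]
width: 0.0003
finger_force: 7.9
```

Emit:
apply_moves(moves=[[[-0.2, 0, 0, 0, 1], [-0.5, 0, 0, 0, 1], [-0.5, 0, -0.4, 0, 1], [-0.5, 0, -0.9, 0, 1], [-0.5, -0.5, -1.3, 0, 1], [-0.8, -1.3, -1.3, 0, 1], [-1.2, -2.0, -1.3, 0, 1], [-1.6, -2.48, -1.3, 0, 1], [-2.0, -2.48, -1.3, 0, 1], [-2.0, -2.48, -1.3, 0, 1]]])

```text
time: 6.58
tool_pos: [0.6459, -0.1445, 0.4568]
ee_rot: [3.141, -0.003, 3.141]
wrist_force: [0.5, -1.0, -0.2]
width: 0.0005
finger_force: 0.0
```

```bash
python3 - <<'E'
from bench import telemetry, snapshot
import cv2,pickle
import numpy as np
S=snapshot("scene");s=S["image"][:,:,::-1];T=snapshot("top");w=T["image"][:,:,::-1];pickle.dump(dict(scene=S,top=T),open("s1.pkl","wb"))
cv2.imwrite("pics/c2.png",np.hstack([cv2.resize(s[130:310,170:350],(400,400)),cv2.resize(w[110:265,235:390],(400,400))]))
print(telemetry.get_obs()["wrist_force"])
E
```

```text
[-0.16763497  0.71825892 -0.78019194]
```

View pics/c2.png

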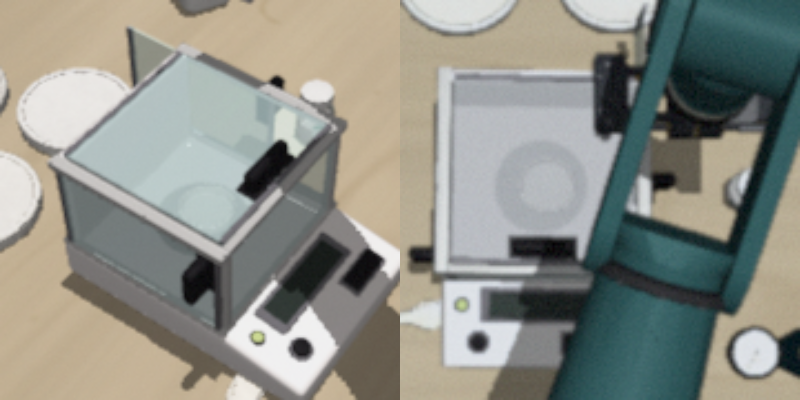

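The top door is shut: its handle is at the front (265,170 in the left half), and its glass lies within the frame. Next is the right-hand door.

Emit:
apply_moves(moves=[[[0, -0.05, 0.4, 0, 1], [0, -0.05, 0.8, 0, 1], [0, -0.05, 1.2, 0, 1], [0, -0.05, 1.6, 0, 1], [0, -0.05, 1.9, 0, 1], [0, -0.05, 2.1, 0, 1], [0, -0.05, 2.26, 0, 1], [0, -0.05, 2.26, 0, 1]]])

```text
time: 7.68
tool_pos: [0.6447, -0.1463, 0.3452]
ee_rot: [3.141, -0.001, 3.141]
wrist_force: [-0.2, -0.1, -1.4]
width: 0.0006
finger_force: 0.0
```

Emit:
apply_moves(moves=[[[0.14, 0, 0, 0, 1], [0.28, 0, 0, 0, 1], [0.42, 0, 0, 0, 1], [0.56, 0, 0, 0, 1], [0.7, 0, 0, 0, 1], [0.84, 0, 0, 0, 1], [0.98, 0, 0, 0, 1], [1.12, 0, 0, 0, 1], [1.26, 0, 0, 0, 1], [1.4, 0, 0, 0, 1]]])

```text
time: 8.93
tool_pos: [0.5743, -0.1462, 0.3457]
ee_rot: [3.141, 0.0, 3.141]
wrist_force: [1.7, 1.1, 2.1]
width: 0.0007
finger_force: 1.1
```

Emit:
apply_moves(moves=[[[0.12, 0, 0, 0, 1], [0.24, 0, 0, 0, 1], [0.36, 0, 0, 0, 1], [0.48, 0, 0, 0, 1], [0.56, 0, 0, 0, 1], [0.6, 0, 0, 0, 1], [0.6, 0, 0, 0, 1]]])

```text
time: 9.8
tool_pos: [0.5445, -0.1464, 0.3455]
ee_rot: [-3.141, -0.001, 3.141]
wrist_force: [1.8, 0.6, 0.3]
width: 0.0001
finger_force: 0.4
```

Emit:
apply_moves(moves=[[[0.05, 0, 0, 0, 1], [0.1, 0, 0, 0, 1], [0.15, 0, 0, 0, 1], [0.15, 0, 0, 0, 1]]])

```text
time: 10.3
tool_pos: [0.5402, -0.1463, 0.3456]
ee_rot: [-3.141, 0.013, 3.142]
wrist_force: [16.4, 0.5, -7.0]
width: 0.0008
finger_force: 8.1
```

Emit:
apply_moves(moves=[[[-0.2, 0, 0, 0, 1], [-0.5, 0, 0, 0, 1], [-0.5, 0, -0.5, 0, 1], [-0.5, 0, -1.1, 0, 1], [-0.5, 0, -1.7, 0, 1], [-0.5, 0, -2.3, 0, 1], [0.1, 0.4, -2.3, 0, 1], [0.8, 0.9, -2.3, 0, 1], [1.5, 1.3, -2.3, 0, 1], [1.94, 1.5, -2.3, 0, 1]]])

```text
time: 11.55
tool_pos: [0.4392, -0.0705, 0.461]
ee_rot: [-3.141, -0.001, 3.142]
wrist_force: [-0.1, 0.8, 0.5]
width: 0.0007
finger_force: 0.0
```

```bash
python3 - <<'E'
from bench import telemetry, snapshot
import cv2,pickle
import numpy as np
S=snapshot("scene");s=S["image"][:,:,::-1];T=snapshot("top");w=T["image"][:,:,::-1]
cv2.imwrite("pics/c3.png",np.hstack([cv2.resize(s[130:310,170:350],(400,400)),cv2.resize(w[110:265,235:390],(400,400))]))
print(telemetry.get_obs()["tool_pos"])
E
```

```text
[ 0.43905013 -0.07045596  0.46152048]
```

View pics/c3.png

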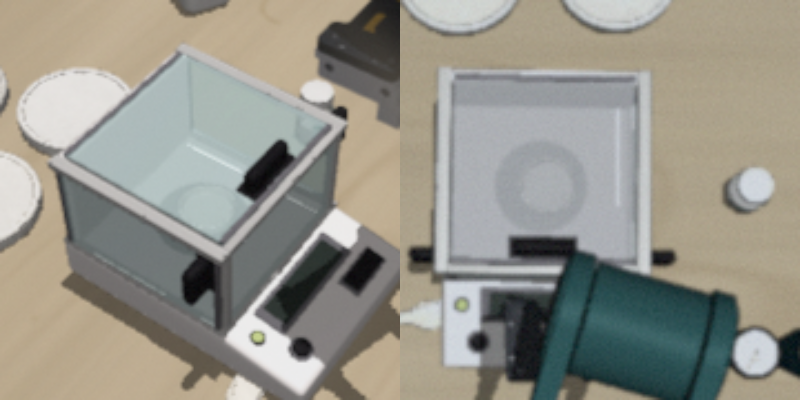

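Both doors are shut: the right handle (665,257) is level with the shut left one (420,256). Next I press the tare key.

Emit:
apply_moves(moves=[[[0, 0, 0.4, 0, 1], [0, 0, 0.9, 0, 1], [0, 0, 1.5, 0, 1], [0, 0, 2.1, 0, 1], [0, 0, 2.7, 0, 1], [0, 0, 3.2, 0, 1], [0, 0, 3.6, 0, 1], [0, 0, 3.9, 0, 1], [0, 0, 4.0, 0, 1], [0, 0, 4.0, 0, 1]]])

```text
time: 12.9
tool_pos: [0.4407, -0.0713, 0.2607]
ee_rot: [3.142, -0.0, 3.141]
wrist_force: [0.3, 1.3, 0.3]
width: 0.0003
finger_force: 0.0
```

Emit:
apply_moves(moves=[[[0, 0, 0.05, 0, 1], [0, 0, 0.1, 0, 1], [0, 0, 0.15, 0, 1], [0, 0, 0.2, 0, 1], [0, 0, 0.2, 0, 1]]])

```text
time: 13.52
tool_pos: [0.4406, -0.0712, 0.2511]
ee_rot: [-3.141, 0.001, 3.141]
wrist_force: [1.3, -0.1, 2.0]
width: 0.0004
finger_force: 1.1
```

Contact with the key has begun. I continue down in small steps.

Emit:
apply_moves(moves=[[[0, 0, 0.03, 0, 1], [0, 0, 0.06, 0, 1], [0, 0, 0.08, 0, 1], [0, 0, 0.08, 0, 1]]])

```text
time: 14.02
tool_pos: [0.4409, -0.0712, 0.2484]
ee_rot: [-3.141, 0.003, 3.141]
wrist_force: [-0.3, 0.2, 8.2]
width: 0.0002
finger_force: 4.6
```

Emit:
apply_moves(moves=[[[0, 0, 0.03, 0, 1], [0, 0, 0.05, 0, 1], [0, 0, 0.05, 0, 1]]])

```text
time: 14.4
tool_pos: [0.4409, -0.0712, 0.248]
ee_rot: [-3.141, 0.003, 3.141]
wrist_force: [-5.8, 2.2, 19.0]
width: 0.0007
finger_force: 9.9
```

The force of 19 N is far above the spring's 3.5 N, so the key is at its bottom stop. I release it and rise.

Emit:
apply_moves(moves=[[[0, 0, -0.1, 0, 1], [0, 0, -0.3, 0, 1], [0, 0, -0.8, 0, 1], [0, 0, -1.4, 0, 1], [0, 0, -2.0, 0, 1], [0, 0, -2.6, 0, 1], [0, 0, -3.2, 0, 1], [0, 0, -3.6, 0, 1], [0, 0, -3.8, 0, 1], [0, 0, -3.8, 0, 1]]])

```text
time: 15.65
tool_pos: [0.4403, -0.0713, 0.4341]
ee_rot: [3.142, -0.0, 3.141]
wrist_force: [-0.1, -0.7, -0.4]
width: 0.0005
finger_force: 0.0
```

```bash
python3 - <<'E'
from bench import telemetry, snapshot
import cv2,numpy as np
s=snapshot("scene")["image"][:,:,::-1];w=snapshot("top")["image"][:,:,::-1]
cv2.imwrite("pics/c4.png",np.hstack([cv2.resize(s[130:310,170:350],(400,400)),cv2.resize(w[110:265,235:390],(400,400))]))
E
```

```text
(no output)
```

View pics/c4.png

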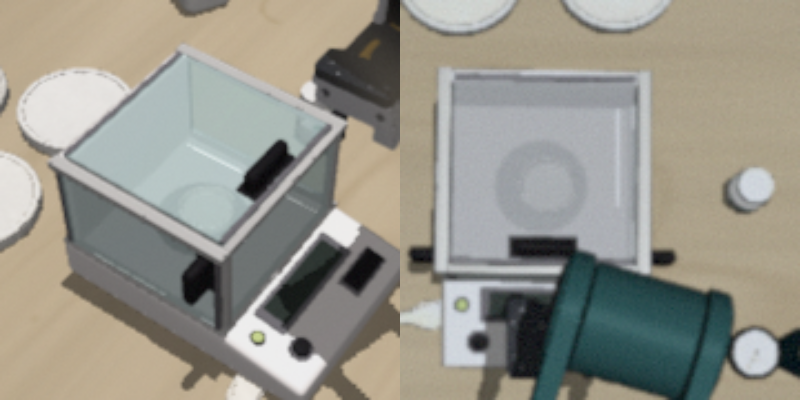

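The doors are still shut (handles at 265,170 and 665,257), the key (363,270) is up, and the arm is clear of everything.

```bash
python3 -c "
from bench import ticket
print(ticket.close_job())"
```

```text
the job is handed in; nothing more can be done
None
```

I pushed the top and right-hand doors fully shut, pressed the tare key down to its stop and released it, and handed the job in at about 16 s; no verdict came back.

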